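# Put the spool away and close the thread case

## Task

Put the spool of thread that is lying on the bench away in the thread case: set it down standing on end in the empty compartment, in its place between the low battens, without dropping it. Then push the case's sliding door along its track until it is fully closed against the frame, easing it home rather than slamming it. Leave the spool already in the case standing in its compartment, and everything else on the bench where it lies.

Things in the scene. Friction and masses are not known exactly. Their poses are not given: they have to be found in the camera images.
- spool: The spool to put away, loose, lying on the bench: 90 mm long, about 0.12 kg, a wound barrel of diameter 42 mm between two white flanges of diameter 52 mm, 5 mm thick. Both ends are alike. Origin at its centre; its x axis runs along the spool. Lying, the centre is 26 mm above the bench; standing on end, 45 mm above what it stands on. It rolls if pushed sideways.
- case: Counter-top thread case of dark wood, fixed to the bench, 196 mm (x) by 420 mm (y) outside, open at the top. Origin: centre of its underside; z up, y along its length. Outer walls 12 mm thick; their tops with the track stand 122 mm high and leave 164 mm free in x. Inner floor at z = 8 mm. A fixed glass pane covers the -y half; the +y half is the opening that the sliding door closes.
- empty_bay (a point): Centre of the empty compartment's floor, at (0, 151, 8) mm in the case's frame, axes as the case. It spans y = 104 to 198 mm, between a divider 6 mm thick, 94 mm high, and the case's +y end. Across x the spool's place is the middle, 66 mm between two low battens whose tops are 36 mm above the bench; outside them lie bobbins 11 mm high. A standing spool clears the door by 6 mm.
- door (a joint): The sliding door's opening in m: 0 = fully closed against the frame at the case's +y end; grows as it opens towards -y, over the fixed pane, to 0.182. A glazed wooden frame, 168 mm (x) by 214 mm (y), underside 104 mm and top 116 mm above the bench. It stays where it is left; about 3 to 5 N slide it slowly; about 0.6 kg.
- door_pull (a point): Centre of the door's pull; moves with the door. An upstanding aluminium bar on the door's leading stile, 70 mm along the case's x, 10 mm thick along y, its top 140 mm above the bench and this point 129 mm; it stands 20 mm behind the door's leading edge. Axes as the case. It can be pushed or pinched from above.
- pin_wheel: A white wheel of dressmaking pins lying flat on the bench, diameter 92 mm, 10 mm high. Origin at the centre of its underside. Not to be disturbed.
- tape: A rolled-up tape measure lying flat on the bench, diameter 52 mm, 19 mm high. Origin at the centre of its underside. Not to be disturbed.
- shears: Tailor's shears lying flat on the bench beyond the case, about 250 mm long, 13 mm high. Origin under the pivot screw; the x axis points along the blades. Not to be disturbed.
- frame_end (a point): Point on the inner face of the case's +y end wall, (0, 198, 110) mm in the case's frame, axes as the case: the frame that the door's leading edge meets when it is closed.
- stored: The spool already in the case, like the one to put away, standing on end in the compartment next to the empty one (y = 4 to 98 mm in the case's frame), between the low battens. Origin at its centre, its x axis along the spool.
Not all that is in view belongs to the job. Leave any green or yellow look-alike of the stored alone.

How it is judged:
By the outcome, as a careful person would: the job done as asked, in the order asked, and still so for the second after the job is handed in, with the robot touching nothing.
It also fails if it takes over 72 s, if anything falls off the work surface, if the arm or the gripper's body presses on something with over 40 N, if the wrist force passes 120 N, or if a joint passes its speed limit or range.

## Robot

A 7-joint arm with a two-finger parallel gripper is mounted at the origin on the work surface. World frame = base frame: x ahead of the robot, y to its left, z up, the work surface at z = 0. Lengths are in m, angles in rad, forces in N, time in s.
With the tool pointing down it reaches from about 0.4 to 0.85 m from the base axis. Payload 4.5 kg.
Tool frame: the origin (TCP) lies between the finger pads; the fingertips stand 19 mm ahead of it and the grasp point (between the pads) is the TCP (r.tips_ahead is the distance from the TCP to the fingertips, in m); z points along the fingers, y is the line along which they close (so a half turn about z gives the same grasp; the last joint's range is limited). The gripper opens to 88 mm and grips with 3 to 60 N. Pads are 18 mm wide; open, the fingers measure 123 mm over their backs; the gripper's body (75 mm by 187 mm) begins 45 mm behind the grasp point.
Start: joints at [1.16, 0.689, -0.195, 1.565, 0.157, 0.902, -0.215], TCP at [0.269, -0.564, 0.258] pointing down, gripper open.
Joint ranges: [-3.01, 3.01], [-0.46, 2.08], [-1.47, 1.51], [0.13, 2.56], [-1, 4.14], [0.04, 2.09], [-2.66, 2.66]. Speed limits (rad/s): [2.57, 2.57, 3.14, 3.14, 3.14, 3.14, 3.14].

## Interface

Orientations are given as a unit quaternion [x, y, z, w].
In Python, from plant import r, cams, models gives the robot as it stands. The module is installed in compiled form; this text tells all that it offers.
- The arm moves only by the tool jog_arm, never from a script. Its arguments are lists of equal length, an entry for each row: "turn": the turn, a rotation vector about the tool's x, y, z in rad, a list of three; "translation": the shift along the tool's x, y, z in m, a list of three; "grip": the closure, from 0 (fully open) to 1 (shut). In form: {"turn": [[ax, ay, az], ...], "translation": [[tx, ty, tz], ...], "grip": [grip, ...]}. A call has 1 to 20 rows; each row is the pose to reach, as a shift and turn from the pose commanded when the call began, along the tool's axes at that moment; what a row does not reach only later rows make up. A row lasts 1/8 s, in which the tool goes at most 62.5 mm and 10.7 degrees, less where a joint would pass 70% of its speed; a pose out of reach is approached as far as the arm can. A call with a gripper value outside its range is refused whole. The fingers move at their own pace and stop on an object; "force" is the grip in N (left out, the last holds). Time passes only in rows, so rows that repeat a pose let the fingers close. It gives the time, the measured TCP pose, the force, the opening and the grip force at its end, in the units of the state.
- r.get_state(): the state, without advancing time (a new reading comes with each control period).
- cams.snapshot(name): name is "scene" or "side" or "wrist"; returns the picture (420x560x3 uint8, red, green, blue); there is no depth.
- cams.camera_params(name): a dict with "fx", "fy", "cx", "cy" (pixels), "eye" and "orientation" of the camera in the world. Camera axes: x right, y up, looking along -z (the intrinsics and any distortion apply to the point x, -y, -z); pixel columns grow to the right and rows downward; lengths in m; the calibration is good to about 2 mm. A picture is of the moment at which its call begins: read the wrist's pose just before it. camera_params takes no time and is no camera call; for the wrist camera it gives the pose at the moment of the call.
- r.finish_job(): hands the job in; it is judged then, once.
Trained networks look in the newest picture that a camera, given by its name, has taken for a name from the list of things; names that differ only in an ending like _2 or _b are one class to them, and where a whole thing is asked for, a point or a joint stands for the part that bears it (a point fixed in the world has none). Each returns a list of dicts, best first, with "p" (0 to 1); they miss things now and then, are a little off and sometimes report something else, mostly with a low value. They report only what shows in the picture. A call takes as long as a camera call. They do not tell look-alikes from the thing itself.
- models.find_in(camera, name): "position" ([x, y, z] in m, in world coordinates, good to about 4 mm: the middle of the surface that is visible of it).
- models.masks_of(camera, name): "pixels" (420x560 bool, what is visible of it).
- models.place_of(camera, name): "position" ([x, y, z] in m, in world coordinates, good to about 4 mm: a listed point, or the origin of a listed thing).
The state is a dict: "clock": time; "q": joint angles; "qd": joint speeds; "joint_torque": joint torques, N m; "tool_pos": TCP position; "eef_rot": TCP orientation; "contact_force": force on the tool from outside, world axes, zero at the start; "moment": the same for the moment, N m; "opening": opening from 0.0 (shut) to 1.0 (fully open); "finger_force": force on a finger pad.
Only numpy, scipy, OpenCV 4.12 (cv2) and the standard library are available. Lean on these libraries where they do the work, as an engineer would, in place of code of your own. Each camera call takes 0.05 s, during which the arm holds its last target. There are 200 camera calls.

## Working session

There is one attempt and no reset: what is moved stays moved. The work goes in short steps, Python scripts to look and compute and a tool call to move; the robot and the scene stay as the last step left them, time stands still between calls to the robot, and variables do not carry over. Pictures are saved under pics/ and viewed, at most 10 in all, crops included, and the job is handed in when it is done.

Besides the shell and the picture viewer there is one more tool, called in YAML: its name, and indented under it one key for each argument. jog_arm: Moves the arm, as the interface text tells. Its arguments: {"type":"object","properties":{"turn":{"type":"array"},"translation":{"type":"array"},"grip":{"type":"array"},"force":{"type":"number"}},"required":["turn","translation","grip"]}

```bash
mkdir -p pics
cat > h.py <<'E'
import numpy as np, cv2
from scipy.spatial.transform import Rotation as R
from plant import r, cams, models
def ray(cam,u,v,z):
    p=cams.camera_params(cam); 
    d=np.array([(u-p['cx'])/p['fx'],-(v-p['cy'])/p['fy'],-1.])
    d=R.from_quat(p['orientation']).apply(d); e=np.array(p['eye'])
    return e+d*(z-e[2])/d[2]
def proj(cam,P):
    p=cams.camera_params(cam); c=R.from_quat(p['orientation']).inv().apply(np.array(P)-p['eye'])
    return np.array([p['cx']+p['fx']*c[0]/-c[2], p['cy']-p['fy']*c[1]/-c[2]])
def snap(n,f=None):
    im=cams.snapshot(n)
    if f: cv2.imwrite('pics/'+f,im[:,:,::-1])
    return im
E
python3 - <<'E'
from h import *
np.set_printoptions(precision=4,suppress=True)
a=snap('scene');b=snap('side')
cv2.imwrite('pics/a.png',cv2.resize(a,(800,600))[:,:,::-1]);cv2.imwrite('pics/b.png',cv2.resize(b,(800,600))[:,:,::-1])
for c in('scene','side'):
  print(c,cams.camera_params(c))
  for n in('spool','case','empty_bay','door_pull','frame_end','stored','pin_wheel','tape','shears'):
    print(n,[(np.round(d['position'],3),round(d['p'],2),proj(c,d['position']).round()) for d in models.place_of(c,n)[:3]])
s=r.get_state();print(s['tool_pos'],s['eef_rot'],R.from_quat(s['eef_rot']).as_matrix(),s['clock'])
E
```

```text
scene {'fx': 501.60906475395893, 'fy': 501.60906475395893, 'cx': 281.69297071856954, 'cy': 207.97551786731648, 'eye': array([1.1267, 0.1014, 0.8606]), 'orientation': array([0.2215, 0.2353, 0.7031, 0.6334])}
spool [(array([0.496, 0.296, 0.024]), 0.86, array([400., 224.]))]
case [(array([ 0.537, -0.218, -0.002]), 0.62, array([153., 225.])), (array([ 0.769, -0.071,  0.003]), 0.47, array([200., 334.]))]
empty_bay [(array([ 0.517, -0.07 ,  0.005]), 0.55, array([224., 222.]))]
door_pull [(array([ 0.527, -0.186,  0.128]), 0.6, array([158., 183.]))]
frame_end [(array([ 0.512, -0.023,  0.111]), 0.73, array([244., 189.])), (array([0.746, 0.302, 0.002]), 0.44, array([407., 343.]))]
stored [(array([ 0.529, -0.165,  0.053]), 0.87, array([175., 208.])), (array([ 0.716, -0.232,  0.046]), 0.63, array([116., 288.])), (array([ 0.356, -0.18 ,  0.046]), 0.62, array([186., 149.]))]
pin_wheel [(array([ 0.747,  0.3  , -0.   ]), 0.59, array([406., 344.]))]
tape [(array([ 0.76 ,  0.144, -0.   ]), 0.84, array([319., 342.]))]
shears [(array([ 0.767, -0.07 ,  0.004]), 0.68, array([201., 333.]))]
side {'fx': 399
[... 449 characters left out ...]
, array([370., 172.]))]
frame_end [(array([ 0.517, -0.016,  0.108]), 0.82, array([329., 215.]))]
stored [(array([ 0.362, -0.179,  0.045]), 0.95, array([421., 233.])), (array([ 0.719, -0.232,  0.045]), 0.94, array([322., 162.])), (array([0.46 , 0.075, 0.047]), 0.66, array([319., 269.]))]
pin_wheel [(array([ 0.744,  0.302, -0.   ]), 0.62, array([163., 268.]))]
tape [(array([ 0.762,  0.138, -0.003]), 0.6, array([214., 230.]))]
shears [(array([ 0.773, -0.066,  0.001]), 0.7, array([269., 191.])), (array([ 0.521, -0.065,  0.008]), 0.36, array([337., 234.]))]
[ 0.269  -0.5642  0.2577] [0.9754 0.2206 0.     0.    ] [[ 0.9027  0.4303  0.0001]
 [ 0.4303 -0.9027 -0.0001]
 [ 0.      0.0001 -1.    ]] 1.0
```

View pics/a.png

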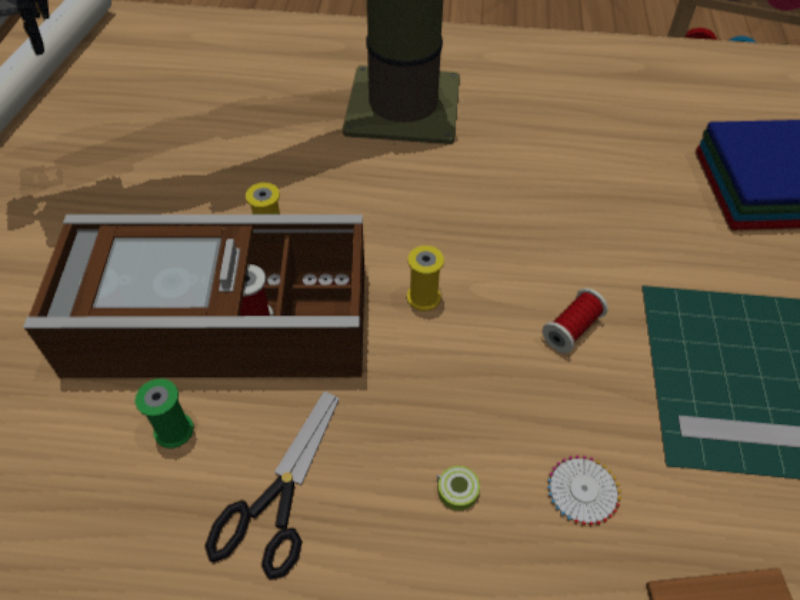

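View pics/b.png

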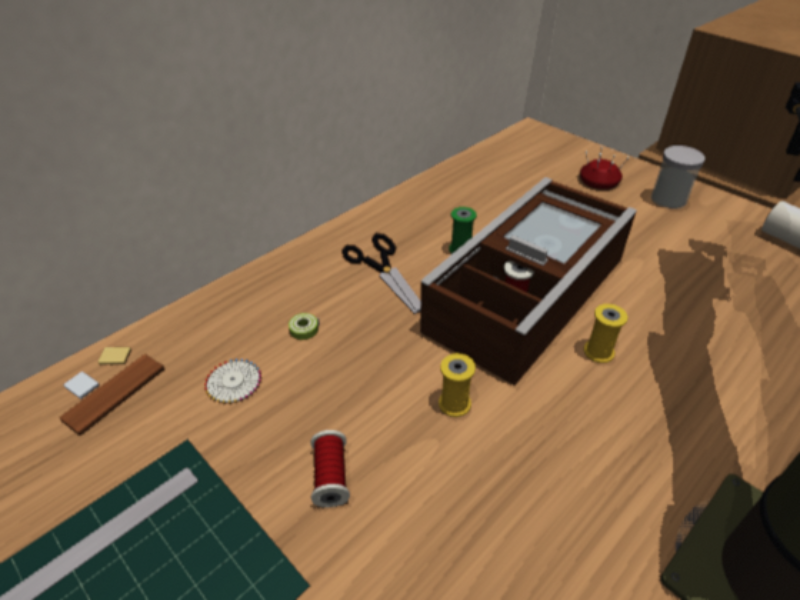

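The two overview pictures show one red spool with white flanges lying down, at scene px (400,224) and side px (231,326). The case is at (153,225) with its door half open.

Look-alikes at scene px:
- yellow standing at (298,195)
- yellow standing at (184,140)
- green standing at (115,290)
- red stored spool inside the case at (180,200)

I choose the red lying spool. Next is a close crop to check it, plus its axis and the case yaw.

Run:
```python
from h import *
np.set_printoptions(precision=4,suppress=True)
a=snap('scene')
cv2.imwrite('pics/c.png',cv2.resize(np.hstack([a[180:260,360:440],a[140:220,160:240]]),None,fx=5,fy=5,interpolation=cv2.INTER_CUBIC)[:,:,::-1])
for c in('scene','side'):
  if c=='side': snap(c)
  m=models.masks_of(c,'spool')[0]['pixels']; v,u=np.nonzero(m)
  P=np.array([ray(c,x,y,.03) for x,y in zip(u,v)])[:,:2]
  (cx,cy),(w,h),an=cv2.minAreaRect(P.astype(np.float32)*1000); e=np.linalg.eigh(np.cov(P.T))
  print(c,P.mean(0),cx,cy,w,h,an,e[0]**.5,e[1][:,1],np.degrees(np.arctan2(*e[1][::-1,1])))
# case rail corners in scene, from 800px picture, top z=.122
for u,v in((363,325),(363,217),(66,217),(33,325),(33,318)):
  print((u,v),ray('scene',u*.7,v*.7,.122))
```

```text
scene [0.4983 0.2989] 497.7855529785156 299.8350830078125 51.076412200927734 123.84464263916016 53.78218460083008 [0.0129 0.0348] [-0.8168  0.577 ] 144.76198611261498Traceback (most recent call last):
  File "<stdin>", line 7, in <module>
IndexError: list index out of range
```

View pics/c.png

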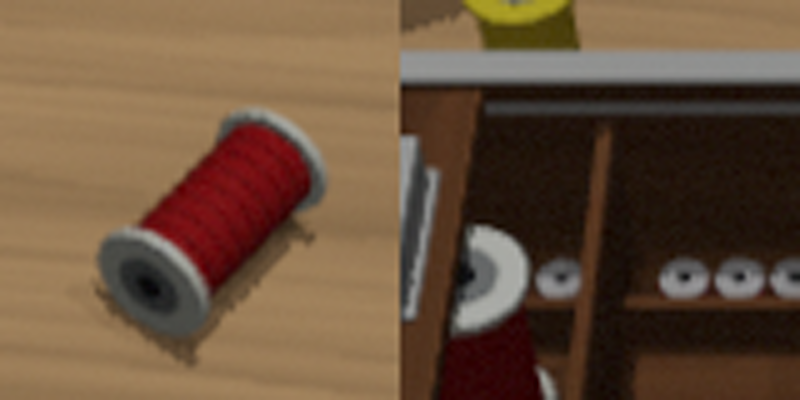

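The left crop shows the red spool lying with both white flanges, near-end centre at px (390,237) and far end at about (415,212). The right crop shows the empty bay with bobbins beside the battens. The choice holds, so I work out the first move.

```bash
cat >> h.py <<'E'
np.set_printoptions(precision=4,suppress=True)
def rel(P,Rt=None):
    s=r.get_state(); R0=R.from_quat(s['eef_rot'])
    t=R0.inv().apply(np.array(P)-s['tool_pos'])
    w=(R0.inv()*Rt).as_rotvec() if Rt is not None else None
    print('clk',round(s['clock'],2),'trans',t.round(4),'turn',w)
def tool(yaw,tilt=0):  # tool x heading yaw (deg), tool down, then tilt about tool y (deg)
    y=np.radians(yaw); X=[np.cos(y),np.sin(y),0]; Z=[0,0,-1]; Y=np.cross(Z,X)
    return R.from_matrix(np.array([X,Y,Z]).T)*R.from_rotvec([0,np.radians(tilt),0])
E
python3 - <<'E'
from h import *
p=ray('scene',390.4,237,.026);q=ray('scene',415,212,.026);print(p,q,np.degrees(np.arctan2(*(q-p)[1::-1])),np.linalg.norm(q-p))
for u,v in((363,325),(363,217),(66,217),(33,325)):
  print((u,v),ray('scene',u*.7,v*.7,.122))
rel([.5,-.2,.27]);rel([.47,.31,.27],tool(-35))
E
```

```text
[0.5333 0.2742 0.026 ] [0.4636 0.3278 0.026 ] 142.44285183930623 0.08795587475288102
(363, 325) [0.6074 0.0095 0.122 ]
(363, 217) [ 0.4203 -0.0156  0.122 ]
(66, 217) [ 0.4674 -0.4324  0.122 ]
(33, 325) [ 0.6525 -0.4016  0.122 ]
clk 1.2 trans [ 0.3653 -0.2293 -0.0123] turn None
clk 1.2 trans [ 0.5577 -0.7026 -0.0123] turn [ 0.0001 -0.      1.0557]
```

jog_arm:
  turn:
    - [0,0,0.1]
    - [0,0,0.2]
    - [0,0,0.3]
    - [0,0,0.4]
    - [0,0,0.5]
    - [0,0,0.6]
    - [0,0,0.7]
    - [0,0,0.8]
    - [0,0,0.9]
    - [0,0,1.0]
    - [0,0,1.09]
    - [0,0,1.09]
    - [0,0,1.09]
    - [0,0,1.09]
    - [0,0,1.09]
    - [0,0,1.09]
    - [0,0,1.09]
    - [0,0,1.09]
  translation:
    - [0.05,-0.03,-0.01]
    - [0.1,-0.065,-0.012]
    - [0.16,-0.1,-0.012]
    - [0.21,-0.13,-0.012]
    - [0.26,-0.165,-0.012]
    - [0.31,-0.2,-0.012]
    - [0.365,-0.23,-0.012]
    - [0.385,-0.285,-0.012]
    - [0.41,-0.34,-0.012]
    - [0.43,-0.395,-0.012]
    - [0.455,-0.45,-0.012]
    - [0.48,-0.51,-0.012]
    - [0.5,-0.56,-0.012]
    - [0.52,-0.61,-0.012]
    - [0.54,-0.66,-0.012]
    - [0.558,-0.703,-0.012]
    - [0.558,-0.703,-0.012]
    - [0.558,-0.703,-0.012]
  grip: [0,0,0,0,0,0,0,0,0,0,0,0,0,0,0,0,0,0]

```text
clock: 3.45
tool_pos: [0.4701, 0.3098, 0.2696]
eef_rot: [0.948, -0.317, 0.0, 0.001]
contact_force: [-0.4, -0.7, -0.1]
opening: 1.003
finger_force: 0.0
```

Run:
```python
from h import *
snap('wrist','d.png')
for n in('spool',):
  print([(d['position'],d['p'],proj('wrist',d['position'])) for d in models.place_of('wrist',n)[:3]])
  M=models.masks_of('wrist',n)
  if M:
    v,u=np.nonzero(M[0]['pixels']);P=np.array([ray('wrist',x,y,.035) for x,y in zip(u,v)])[:,:2]
    print(P.mean(0),cv2.minAreaRect(P.astype(np.float32)*1000));e=np.linalg.eigh(np.cov(P.T));print(e)
print(cams.camera_params('wrist'),r.get_state()['q'])
```

```text
[([0.4969, 0.3005, 0.0277], 0.74, array([272.7969, 159.149 ]))]
[0.4977 0.2967] ((495.8464660644531, 298.2267761230469), (49.55527114868164, 95.52632141113281), 52.98426818847656)
EighResult(eigenvalues=array([0.0001, 0.0008]), eigenvectors=array([[-0.6044, -0.7967],
       [-0.7967,  0.6044]]))
{'fx': 301.8952684168661, 'fy': 301.8952684168661, 'cx': 280.0932827553219, 'cy': 210.23496082388692, 'eye': array([0.5362, 0.2599, 0.3976]), 'orientation': array([ 0.0706, -0.1414,  0.8842, -0.4396])} [-0.8539  0.6096  0.3219  1.7584 -0.251   0.8142 -2.6315]
```

View pics/d.png

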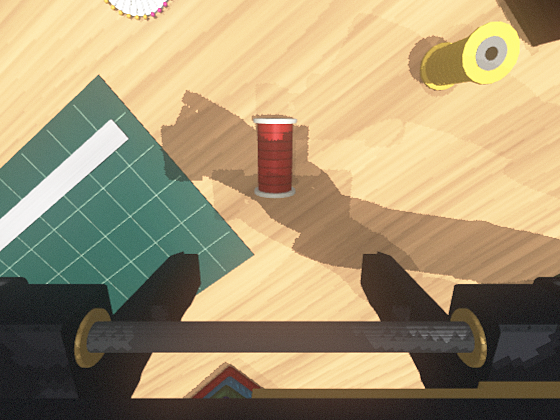

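The wrist picture shows the spool at px (275,157), its axis along the image vertical, clear of the mat; the yellow look-alike is at (470,55). Joint 7 is near its limit, so I will turn the tool half a turn and use the mirror grasp.

jog_arm:
  turn:
    - [0,0,-0.18]
    - [0,0,-0.36]
    - [0,0,-0.54]
    - [0,0,-0.72]
    - [0,0,-0.9]
    - [0,0,-1.08]
    - [0,0,-1.26]
    - [0,0,-1.44]
    - [0,0,-1.62]
    - [0,0,-1.8]
    - [0,0,-1.98]
    - [0,0,-2.16]
    - [0,0,-2.34]
    - [0,0,-2.52]
    - [0,0,-2.7]
    - [0,0,-2.88]
    - [0,0,-3.06]
    - [0,0,-3.14]
  translation:
    - [0,0,0.02]
    - [0,0,0.04]
    - [0,0,0.06]
    - [0,0,0.08]
    - [0,0,0.1]
    - [0,0,0.11]
    - [0,0,0.11]
    - [0,0,0.11]
    - [0,0,0.11]
    - [0,0,0.11]
    - [0,0,0.11]
    - [0,0,0.11]
    - [0,0,0.11]
    - [0,0,0.11]
    - [0,0,0.11]
    - [0,0,0.11]
    - [0,0,0.11]
    - [0,0,0.11]
  grip: [0,0,0,0,0,0,0,0,0,0,0,0,0,0,0,0,0,0]

```text
clock: 5.85
tool_pos: [0.4711, 0.3087, 0.1598]
eef_rot: [0.317, 0.948, -0.0, 0.0]
contact_force: [-0.7, -0.1, 0.1]
opening: 0.998
finger_force: 0.0
```

Run:
```python
from h import *
T=tool(142.7,-25); g=np.array([.493,.301,.026])
rel(g-.07*T.as_matrix()[:,2],T); rel(g,T); print(r.get_state()['q'],r.get_state()['eef_rot'])
```

```text
clk 5.85 trans [0.0075 0.0072 0.0704] turn [ 0.0008 -0.4355  0.0049]
clk 5.85 trans [-0.022   0.0071  0.1338] turn [ 0.0008 -0.4355  0.0049]
[-0.3158  0.8052 -0.6013  1.8306  0.6689  0.7194 -0.3715] [ 0.3175  0.9483 -0.0003  0.0003]
```

jog_arm:
  turn:
    - [0,-0.15,0]
    - [0,-0.3,0]
    - [0,-0.436,0]
    - [0,-0.436,0]
    - [0,-0.436,0]
    - [0,-0.436,0]
    - [0,-0.436,0]
    - [0,-0.436,0]
    - [0,-0.436,0]
    - [0,-0.436,0]
    - [0,-0.436,0]
    - [0,-0.436,0]
    - [0,-0.436,0]
    - [0,-0.436,0]
  translation:
    - [0.003,0.003,0.02]
    - [0.006,0.007,0.045]
    - [0.007,0.007,0.07]
    - [0.0,0.007,0.086]
    - [-0.007,0.007,0.102]
    - [-0.014,0.007,0.118]
    - [-0.022,0.007,0.134]
    - [-0.022,0.007,0.134]
    - [-0.022,0.007,0.134]
    - [-0.022,0.007,0.134]
    - [-0.022,0.007,0.134]
    - [-0.022,0.007,0.134]
    - [-0.022,0.007,0.134]
    - [-0.022,0.007,0.134]
  grip: [0,0,0,0,0,0,0,0,1,1,1,1,1,1]
  force: 20

```text
clock: 7.6
tool_pos: [0.4919, 0.3029, 0.0258]
eef_rot: [0.31, 0.926, -0.069, 0.205]
contact_force: [-0.4, 0.2, 0.4]
opening: 0.462
finger_force: 20.0
```

Run:
```python
from h import *
rel([.485,.3,.17]); rel([.385,.25,.17],tool(213,65)); print(r.get_state()['q'])
```

```text
clk 7.6 trans [-0.0575 -0.0065 -0.1323] turn None
clk 7.6 trans [-0.0125 -0.1066 -0.1533] turn [ 0.4592  1.3539 -1.261 ]
[-0.8342  1.016  -0.0436  1.9404  1.2793  0.4947 -1.1672]
```

jog_arm:
  turn:
    - [0,0,0]
    - [0,0,0]
    - [0,0,0]
    - [0,0,0]
    - [0.042,0.123,-0.115]
    - [0.084,0.246,-0.229]
    - [0.125,0.369,-0.344]
    - [0.167,0.492,-0.459]
    - [0.209,0.615,-0.573]
    - [0.25,0.738,-0.688]
    - [0.292,0.862,-0.802]
    - [0.334,0.985,-0.917]
    - [0.376,1.108,-1.032]
    - [0.417,1.231,-1.146]
    - [0.459,1.354,-1.261]
    - [0.459,1.354,-1.261]
    - [0.459,1.354,-1.261]
    - [0.459,1.354,-1.261]
  translation:
    - [-0.008,-0.001,-0.02]
    - [-0.025,-0.003,-0.06]
    - [-0.043,-0.005,-0.1]
    - [-0.057,-0.006,-0.132]
    - [-0.053,-0.015,-0.134]
    - [-0.049,-0.025,-0.136]
    - [-0.045,-0.034,-0.138]
    - [-0.041,-0.043,-0.14]
    - [-0.037,-0.052,-0.142]
    - [-0.033,-0.061,-0.144]
    - [-0.029,-0.07,-0.145]
    - [-0.025,-0.08,-0.147]
    - [-0.02,-0.09,-0.149]
    - [-0.016,-0.1,-0.151]
    - [-0.012,-0.107,-0.153]
    - [-0.012,-0.107,-0.153]
    - [-0.012,-0.107,-0.153]
    - [-0.012,-0.107,-0.153]
  grip: [1,1,1,1,1,1,1,1,1,1,1,1,1,1,1,1,1,1]

```text
clock: 9.85
tool_pos: [0.3851, 0.2498, 0.1704]
eef_rot: [-0.239, 0.81, -0.152, -0.514]
contact_force: [0.6, 0.1, -0.5]
opening: 0.465
finger_force: 20.0
```

Run:
```python
from h import *
rel([.385,.25,.17],tool(213,65)); s=r.get_state();print(s['q'],R.from_quat(s['eef_rot']).as_matrix(),s['tool_pos'],s['finger_force'],s['opening'])
a=snap('side','e.png')
```

```text
clk 9.85 trans [-0.0004  0.0003  0.0002] turn [ 0.0009  0.0032 -0.0017]
[-0.2943  1.2854 -0.8247  1.2675  0.3156  1.9334  0.9493] [[-0.3578 -0.5434 -0.7594]
 [-0.2304  0.8395 -0.4921]
 [ 0.9049 -0.0011 -0.4255]] [0.3851 0.2498 0.1704] 19.998332038521767 0.46500512339483036
```

View pics/e.png

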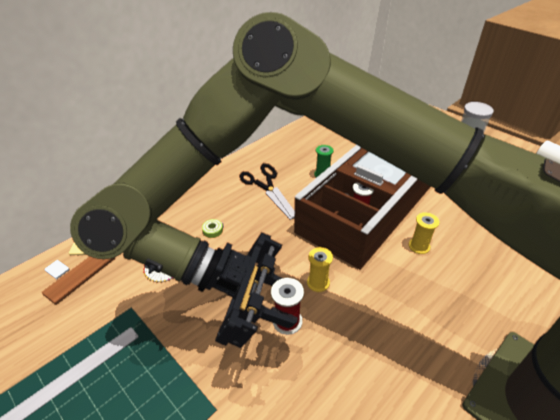

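The side picture shows the spool held upright at px (287,303), clear of the yellow one at (320,270). Next I lower it to the bench.

jog_arm:
  turn:
    - [0,0,0]
    - [0,0,0]
    - [0,0,0]
    - [0,0,0]
    - [0,0,0]
    - [0,0,0]
    - [0,0,0]
  translation:
    - [-0.02,0,0.0094]
    - [-0.05,0,0.0235]
    - [-0.08,0,0.0376]
    - [-0.095,0,0.0447]
    - [-0.1,0,0.047]
    - [-0.101,0,0.0475]
    - [-0.101,0,0.0475]
  grip: [1,1,1,1,1,1,1]

```text
clock: 10.78
tool_pos: [0.3846, 0.25, 0.0587]
eef_rot: [-0.24, 0.809, -0.152, -0.515]
contact_force: [-1.0, -0.3, -1.7]
opening: 0.465
finger_force: 20.0
```

jog_arm:
  turn:
    - [0,0,0]
    - [0,0,0]
    - [0,0,0]
    - [0,0,0]
  translation:
    - [-0.0018,0,0.0008]
    - [-0.0036,0,0.0017]
    - [-0.0036,0,0.0017]
    - [-0.0036,0,0.0017]
  grip: [1,1,1,1]

```text
clock: 11.28
tool_pos: [0.3842, 0.2496, 0.0539]
eef_rot: [-0.239, 0.809, -0.152, -0.515]
contact_force: [-0.4, -0.1, -0.8]
opening: 0.466
finger_force: 20.0
```

jog_arm:
  turn:
    - [0,0,0]
    - [0,0,0]
    - [0,0,0]
    - [0,0,0]
  translation:
    - [-0.0009,0,0.0004]
    - [-0.0018,0,0.0008]
    - [-0.0018,0,0.0008]
    - [-0.0018,0,0.0008]
  grip: [1,1,1,1]

```text
clock: 11.78
tool_pos: [0.3842, 0.2496, 0.0521]
eef_rot: [-0.24, 0.809, -0.153, -0.515]
contact_force: [0.3, -0.4, 1.7]
opening: 0.463
finger_force: 20.0
```

jog_arm:
  turn:
    - [0,0,0]
    - [0,0,0]
    - [0,0,0]
    - [0,0,0]
  translation:
    - [-0.0009,0,0.0004]
    - [-0.0014,0,0.0006]
    - [-0.0014,0,0.0006]
    - [-0.0014,0,0.0006]
  grip: [1,1,1,1]

```text
clock: 12.28
tool_pos: [0.3843, 0.2495, 0.052]
eef_rot: [-0.24, 0.808, -0.153, -0.516]
contact_force: [1.7, -1.2, 8.2]
opening: 0.463
finger_force: 20.0
```

jog_arm:
  turn:
    - [0,0,0]
    - [0,0,0]
    - [0,0,0]
    - [0,0,0]
    - [0,0,0]
    - [0,0,0]
    - [0,0,0]
    - [0,0,0]
  translation:
    - [0.0006,0,-0.0003]
    - [0.0006,0,-0.0003]
    - [0.0006,0,-0.0003]
    - [0.0006,0,-0.01]
    - [0.0006,0,-0.03]
    - [0.0006,0,-0.06]
    - [0.0006,0,-0.09]
    - [0.0006,0,-0.12]
  grip: [0,0,0,0,0,0,0,0]

```text
clock: 13.28
tool_pos: [0.4541, 0.295, 0.0877]
eef_rot: [-0.237, 0.798, -0.155, -0.531]
contact_force: [-1.5, -0.8, -2.0]
opening: 1.0
finger_force: 0.0
```

Run:
```python
from h import *
s=r.get_state();print(s['tool_pos'],s['q'],s['opening'])
rel([.50,.32,.27]); rel([.385,.25,.27],tool(213,0))
a=snap('side'); print([(d['position'],d['p'],proj('side',d['position'])) for d in models.place_of('side','spool')+models.place_of('side','stored')])
cv2.imwrite('pics/f.png',a[220:400,150:390,::-1])
```

```text
[0.4541 0.295  0.0877] [-0.5013  1.4474 -0.4271  0.8193  0.1997  2.0892  1.2858] 1.0003143620999966
clk 13.28 trans [ 0.148  -0.0033 -0.1186] turn None
clk 13.28 trans [0.2001 0.0004 0.0055] turn [ 0.0041 -1.1734  0.0009]
[([0.3867, 0.2492, 0.0465], 0.66, array([287.2252, 342.185 ])), ([0.4644, 0.0746, 0.0422], 0.67, array([318.0595, 268.747 ])), ([0.3591, -0.1804, 0.0457], 0.62, array([422.3774, 232.7997]))]
```

View pics/f.png

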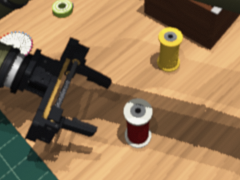

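The crop shows the red spool standing free at crop px (138,122), with the fingers withdrawn. Next is a regrasp from above, with the tool yaw chosen to suit the bay.

Run:
```python
from h import *
rel([.46,.30,.25]); rel([.3855,.2495,.22],tool(135,0))
```

```text
clk 13.43 trans [ 0.1471  0.0014 -0.0712] turn None
clk 13.43 trans [0.1538 0.0001 0.0234] turn [-0.8026 -0.9756  1.1871]
```

jog_arm:
  turn:
    - [0,0,0]
    - [0,0,0]
    - [0,0,0]
    - [-0.08,-0.098,0.119]
    - [-0.16,-0.195,0.237]
    - [-0.24,-0.293,0.356]
    - [-0.32,-0.39,0.475]
    - [-0.4,-0.488,0.594]
    - [-0.48,-0.585,0.712]
    - [-0.56,-0.683,0.831]
    - [-0.64,-0.78,0.95]
    - [-0.72,-0.878,1.068]
    - [-0.803,-0.976,1.187]
    - [-0.803,-0.976,1.187]
    - [-0.803,-0.976,1.187]
    - [-0.803,-0.976,1.187]
  translation:
    - [0.05,0,-0.025]
    - [0.1,0,-0.05]
    - [0.147,0.001,-0.071]
    - [0.148,0.001,-0.062]
    - [0.148,0.001,-0.052]
    - [0.149,0.001,-0.043]
    - [0.15,0.001,-0.033]
    - [0.15,0,-0.024]
    - [0.151,0,-0.014]
    - [0.152,0,-0.005]
    - [0.152,0,0.005]
    - [0.153,0,0.014]
    - [0.154,0,0.023]
    - [0.154,0,0.023]
    - [0.154,0,0.023]
    - [0.154,0,0.023]
  grip: [0,0,0,0,0,0,0,0,0,0,0,0,0,0,0,0]

```text
clock: 15.42
tool_pos: [0.387, 0.25, 0.2204]
eef_rot: [0.383, 0.924, 0.002, -0.003]
contact_force: [-0.7, 0.0, -0.4]
opening: 0.999
finger_force: 0.0
```

Run:
```python
from h import *
s=r.get_state();print(s['tool_pos'],s['q'],R.from_quat(s['eef_rot']).as_matrix())
rel([.3855,.2495,.076],tool(135,0))
```

```text
[0.387  0.25   0.2204] [-0.86    0.5648  0.2983  2.1018 -0.337   0.5193  0.4743] [[-0.7068  0.7074 -0.0035]
 [ 0.7074  0.7068  0.0059]
 [ 0.0067  0.0017 -1.    ]]
clk 15.43 trans [-0.0003 -0.0017  0.1444] turn [ 0.0017 -0.0067 -0.0004]
```

jog_arm:
  turn:
    - [0.002,-0.007,0]
    - [0.002,-0.007,0]
    - [0.002,-0.007,0]
    - [0.002,-0.007,0]
    - [0.002,-0.007,0]
    - [0.002,-0.007,0]
    - [0.002,-0.007,0]
    - [0.002,-0.007,0]
    - [0.002,-0.007,0]
    - [0.002,-0.007,0]
    - [0.002,-0.007,0]
    - [0.002,-0.007,0]
  translation:
    - [0,-0.0017,0.03]
    - [0,-0.0017,0.07]
    - [0,-0.0017,0.1]
    - [0,-0.0017,0.125]
    - [0,-0.0017,0.14]
    - [0,-0.0017,0.1445]
    - [0,-0.0017,0.1445]
    - [0,-0.0017,0.1445]
    - [0,-0.0017,0.1445]
    - [0,-0.0017,0.1445]
    - [0,-0.0017,0.1445]
    - [0,-0.0017,0.1445]
  grip: [0,0,0,0,0,0,0,1,1,1,1,1]
  force: 20

```text
clock: 16.92
tool_pos: [0.3843, 0.2489, 0.0761]
eef_rot: [0.383, 0.924, -0.0, 0.001]
contact_force: [-0.4, -0.1, 1.9]
opening: 0.545
finger_force: 20.5
```

Run:
```python
from h import *
s=r.get_state();print(s['opening'],s['finger_force'])
a=snap('side');b=snap('scene')
u,v=proj('scene',[.385,.249,.05]).astype(int);x,y=proj('side',[.385,.249,.05]).astype(int)
f=lambda i,x,y:cv2.resize(i[max(y-60,0):max(y-60,0)+120,x-60:x+60],(400,400),interpolation=cv2.INTER_CUBIC)
cv2.imwrite('pics/g.png',np.hstack([f(a,x,y),f(b,u,v)])[:,:,::-1])
```

```text
0.5449445841695557 20.54375936742872
```

View pics/g.png

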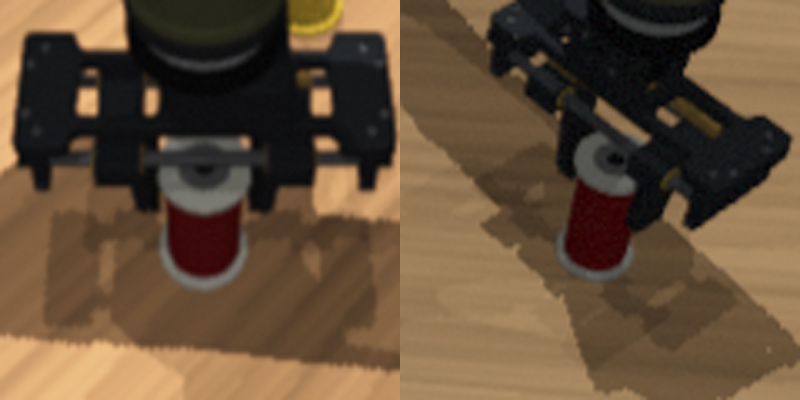

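Both views show the spool upright, but an opening of 48 mm fits neither the barrel nor the flange, so the grip is mixed. I will open, rise, and grip squarely on the top flange (52 mm).

jog_arm:
  turn:
    - [0,0,0]
    - [0,0,0]
    - [0,0,0]
    - [0,0,0]
    - [0,0,0]
    - [0,0,0]
    - [0,0,0]
    - [0,0,0]
    - [0,0,0]
    - [0,0,0]
    - [0,0,0]
    - [0,0,0]
  translation:
    - [0,0,0]
    - [0,0,0]
    - [0,0,0]
    - [0,0,0]
    - [0,0,-0.005]
    - [0,0,-0.0105]
    - [0,0,-0.0105]
    - [0,0,-0.0105]
    - [0,0,-0.0105]
    - [0,0,-0.0105]
    - [0,0,-0.0105]
    - [0,0,-0.0105]
  grip: [0,0,0,0,0,0,0,1,1,1,1,1]
  force: 20

```text
clock: 18.52
tool_pos: [0.3842, 0.2488, 0.0865]
eef_rot: [0.383, 0.924, -0.001, 0.0]
contact_force: [-0.4, -0.3, -1.4]
opening: 0.568
finger_force: 19.8
```

Run:
```python
from h import *
rel([.518,-.066,.27],tool(96.4,0))
```

```text
clk 18.52 trans [-0.3177 -0.1277 -0.183 ] turn [-0.0003  0.0015  0.6722]
```

jog_arm:
  turn:
    - [0,0,0]
    - [0,0,0]
    - [0,0,0]
    - [0,0,0]
    - [0,0,0.1]
    - [0,0,0.2]
    - [0,0,0.3]
    - [0,0,0.4]
    - [0,0,0.5]
    - [0,0,0.6]
    - [0,0,0.672]
    - [0,0,0.672]
    - [0,0,0.672]
  translation:
    - [0,0,-0.02]
    - [0,0,-0.07]
    - [0,0,-0.12]
    - [0,0,-0.165]
    - [-0.03,-0.012,-0.183]
    - [-0.08,-0.032,-0.183]
    - [-0.13,-0.052,-0.183]
    - [-0.18,-0.072,-0.183]
    - [-0.23,-0.092,-0.183]
    - [-0.275,-0.111,-0.183]
    - [-0.305,-0.123,-0.183]
    - [-0.318,-0.128,-0.183]
    - [-0.318,-0.128,-0.183]
  grip: [1,1,1,1,1,1,1,1,1,1,1,1,1]

```text
clock: 20.15
tool_pos: [0.5177, -0.0664, 0.2698]
eef_rot: [0.666, 0.746, -0.001, 0.0]
contact_force: [-0.1, 0.5, -1.4]
opening: 0.568
finger_force: 19.8
```

Run:
```python
from h import *
s=r.get_state();print(s['opening'],s['tool_pos'],s['q'])
a=snap('wrist'); n='empty_bay'
for n in('empty_bay','frame_end','door_pull'): print(n,[(d['position'],d['p'],proj('wrist',d['position'])) for d in models.place_of('wrist',n)[:2]])
b=snap('scene');
for n in('empty_bay','frame_end','door_pull'): print(n,[(d['position'],d['p']) for d in models.place_of('scene',n)[:2]])
cv2.imwrite('pics/i.png',np.hstack([cv2.resize(a,(480,360)),cv2.resize(b[60:270,10:310],(320,360))])[:,:,::-1])
```

```text
0.5684819983432642 [ 0.5177 -0.0664  0.2698] [-0.287   0.5923  0.5365  1.8823 -0.4162  0.7798  0.5884]
empty_bay [([0.5193, -0.0637, 0.0097], 0.75, array([281.2476, 175.9185]))]
frame_end [([0.5113, -0.023, 0.1075], 0.9, array([278.1183, 154.5323]))]
door_pull []
empty_bay [([0.5175, -0.0708, 0.0069], 0.66), ([0.7704, -0.0708, 0.0017], 0.58)]
frame_end [([0.515, -0.0224, 0.1133], 0.58)]
door_pull [([0.5276, -0.1881, 0.1282], 0.6)]
```

View pics/i.png

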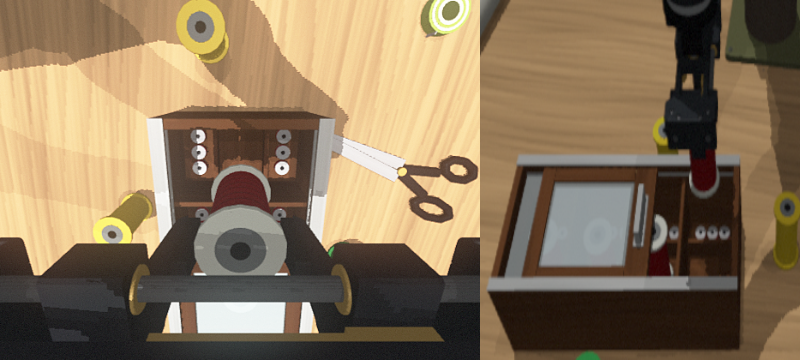

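The left picture (wrist) shows the spool hanging over the bay, the rails at px (148..160,118) and (320..333,118), and the bobbins at (199,137..168) and (283,137..168). The right one (scene) shows the spool vertical over the empty bay. I work out the bay centre from these.

Run:
```python
from h import *
k=560/480
W=lambda u,v,z: ray('wrist',u*k,v*k,z)
a,b=W(149,118,.122),W(333,118,.122); print('corners',a,b,(a+b)/2,np.linalg.norm(a-b),np.degrees(np.arctan2(*(a-b)[1::-1])))
for v in (136,153,169):
  a,b=W(199,v,.017),W(283,v,.017); print('bob',(a+b)/2,np.degrees(np.arctan2(*(a-b)[1::-1])),np.linalg.norm(a-b))
c=np.radians(6.4); x=np.array([np.cos(c),np.sin(c)]);y=np.array([-np.sin(c),np.cos(c)])
for f in([.5113,-.023],[.515,-.0224]): print(np.array(f)-.047*y)
rel([.519,-.064,.27])
```

```text
corners [ 0.4179 -0.018   0.122 ] [0.6079 0.0036 0.122 ] [ 0.5129 -0.0072  0.122 ] 0.1912958644804437 -173.50274370833054
bob [ 0.5173 -0.0417  0.017 ] -173.50678919539965 0.12323766206047175
bob [ 0.5202 -0.0669  0.017 ] -173.51077626219805 0.12584350911924364
bob [ 0.5231 -0.0917  0.017 ] -173.51468594810177 0.1283987835162125
[ 0.5165 -0.0697]
[ 0.5202 -0.0691]
clk 20.55 trans [0.0015 0.0013 0.0001] turn None
```

jog_arm:
  turn:
    - [0,0,0]
    - [0,0,0]
    - [0,0,0]
    - [0,0,0]
    - [0,0,0]
    - [0,0,0]
    - [0,0,0]
    - [0,0,0]
    - [0,0,0]
  translation:
    - [0.0008,0.0019,0.01]
    - [0.0008,0.0019,0.04]
    - [0.0008,0.0019,0.07]
    - [0.0008,0.0019,0.1]
    - [0.0008,0.0019,0.125]
    - [0.0008,0.0019,0.145]
    - [0.0008,0.0019,0.16]
    - [0.0008,0.0019,0.17]
    - [0.0008,0.0019,0.17]
  grip: [1,1,1,1,1,1,1,1,1]

```text
clock: 21.68
tool_pos: [0.5196, -0.0657, 0.0996]
eef_rot: [0.666, 0.746, -0.001, 0.0]
contact_force: [0.1, -0.8, -1.0]
opening: 0.565
finger_force: 19.8
```

jog_arm:
  turn:
    - [0,0,0]
    - [0,0,0]
    - [0,0,0]
    - [0,0,0]
  translation:
    - [0,0,0.001]
    - [0,0,0.003]
    - [0,0,0.004]
    - [0,0,0.004]
  grip: [1,1,1,1]

```text
clock: 22.18
tool_pos: [0.5199, -0.0657, 0.0961]
eef_rot: [0.666, 0.746, -0.0, 0.001]
contact_force: [0.3, -0.9, -0.8]
opening: 0.569
finger_force: 19.8
```

jog_arm:
  turn:
    - [0,0,0]
    - [0,0,0]
    - [0,0,0]
    - [0,0,0]
  translation:
    - [0,0,0.0005]
    - [0,0,0.001]
    - [0,0,0.0015]
    - [0,0,0.0015]
  grip: [1,1,1,1]

```text
clock: 22.68
tool_pos: [0.5198, -0.0658, 0.0945]
eef_rot: [0.666, 0.746, -0.0, 0.001]
contact_force: [0.3, 0.2, -0.4]
opening: 0.566
finger_force: 19.8
```

jog_arm:
  turn:
    - [0,0,0]
    - [0,0,0]
    - [0,0,0]
    - [0,0,0]
  translation:
    - [0,0,0.0005]
    - [0,0,0.001]
    - [0,0,0.001]
    - [0,0,0.001]
  grip: [1,1,1,1]

```text
clock: 23.18
tool_pos: [0.5201, -0.0658, 0.0942]
eef_rot: [0.667, 0.745, -0.0, 0.001]
contact_force: [-0.6, 1.0, 5.7]
opening: 0.565
finger_force: 19.3
```

jog_arm:
  turn:
    - [0,0,0]
    - [0,0,0]
    - [0,0,0]
    - [0,0,0]
    - [0,0,0]
    - [0,0,0]
    - [0,0,0]
    - [0,0,0]
    - [0,0,0]
    - [0,0,0]
  translation:
    - [0,0,-0.001]
    - [0,0,-0.001]
    - [0,0,-0.001]
    - [0,0,-0.001]
    - [0,0,-0.01]
    - [0,0,-0.04]
    - [0,0,-0.08]
    - [0,0,-0.13]
    - [0,0,-0.175]
    - [0,0,-0.175]
  grip: [0,0,0,0,0,0,0,0,0,0]

```text
clock: 24.42
tool_pos: [0.5215, -0.0661, 0.2721]
eef_rot: [0.666, 0.746, 0.002, 0.004]
contact_force: [-0.1, 0.3, -0.1]
opening: 1.001
finger_force: 0.0
```

Run:
```python
from h import *
s=r.get_state();print(s['opening'],s['tool_pos'])
a=snap('wrist'); b=snap('scene');c=snap('side')
for n in('scene','side','wrist'): print(n,[(d['position'],d['p']) for d in models.place_of(n,'door_pull')[:2]],[(d['position'],d['p']) for d in models.place_of(n,'spool')[:3]])
cv2.imwrite('pics/j.png',np.hstack([cv2.resize(a,(480,360)),cv2.resize(b[100:240,90:230],(320,360))])[:,:,::-1])
```

```text
1.0006951152469183 [ 0.5215 -0.0661  0.2721]
scene [([0.531, -0.1869, 0.1282], 0.97)] [([0.5206, -0.0647, 0.0522], 0.82), ([0.5321, -0.1887, 0.1277], 0.65)]
side [([0.5325, -0.1848, 0.1317], 0.88)] [([0.5223, -0.0684, 0.0511], 0.86), ([0.5306, -0.22, -0.0006], 0.32)]
wrist [([0.5294, -0.187, 0.1291], 0.66)] [([0.5185, -0.065, 0.0541], 0.65)]
```

View pics/j.png

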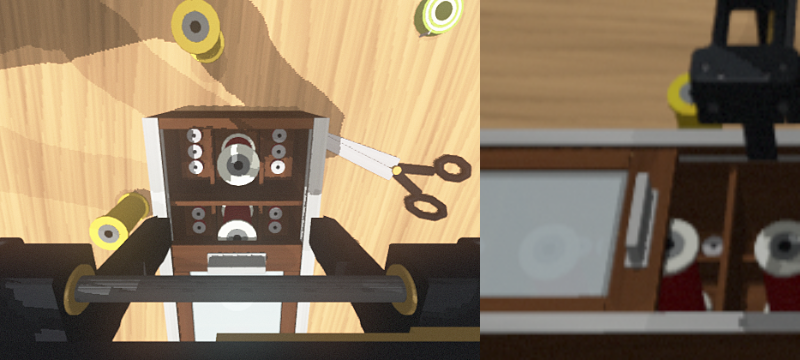

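The spool stands between the battens (wrist px (238,163), measured at (0.520,-0.066)) and the stored one is still standing at (237,235). The pull is at (0.531,-0.187), so the door has about 149 mm to travel. I will pinch the pull from above.

Run:
```python
from h import *
rel([.531,-.187,.22],tool(6.5));rel([.531,-.187,.146],tool(6.5))
```

```text
clk 24.88 trans [-0.122  -0.0019  0.048 ] turn [-0.      0.0022  1.569 ]
clk 24.88 trans [-0.1219 -0.0018  0.122 ] turn [-0.      0.0022  1.569 ]
```

jog_arm:
  turn:
    - [0,0,0.17]
    - [0,0,0.34]
    - [0,0,0.51]
    - [0,0,0.68]
    - [0,0,0.85]
    - [0,0,1.02]
    - [0,0,1.19]
    - [0,0,1.36]
    - [0,0,1.5]
    - [0,0,1.57]
    - [0,0,1.57]
    - [0,0,1.57]
    - [0,0,1.57]
    - [0,0,1.57]
    - [0,0,1.57]
    - [0,0,1.57]
    - [0,0,1.57]
  translation:
    - [-0.01,0,0]
    - [-0.03,0,0]
    - [-0.05,0,0]
    - [-0.07,-0.001,0.01]
    - [-0.09,-0.001,0.02]
    - [-0.11,-0.002,0.03]
    - [-0.122,-0.002,0.04]
    - [-0.122,-0.002,0.048]
    - [-0.122,-0.002,0.048]
    - [-0.122,-0.002,0.048]
    - [-0.122,-0.002,0.065]
    - [-0.122,-0.002,0.085]
    - [-0.122,-0.002,0.105]
    - [-0.122,-0.002,0.115]
    - [-0.122,-0.002,0.122]
    - [-0.122,-0.002,0.122]
    - [-0.122,-0.002,0.122]
  grip: [0,0,0,0,0,0,0,0,0,0,0,0,0,0,0,0,0]

```text
clock: 27.0
tool_pos: [0.5317, -0.1874, 0.1472]
eef_rot: [0.998, 0.056, 0.001, 0.001]
contact_force: [0.5, -0.7, 0.2]
opening: 1.0
finger_force: 0.0
```

jog_arm:
  turn:
    - [0,0,0]
    - [0,0,0]
    - [0,0,0]
    - [0,0,0]
    - [0,0,0]
    - [0,0,0]
    - [0,0,0]
    - [0,0,0]
  translation:
    - [0,0,0]
    - [0,0,0]
    - [0,0,0]
    - [0,0,0]
    - [0,0,0]
    - [0,0,0]
    - [0,0,0]
    - [0,0,0]
  grip: [0.6,0.7,0.8,1,1,1,1,1]
  force: 15

```text
clock: 28.0
tool_pos: [0.5313, -0.1862, 0.1466]
eef_rot: [0.998, 0.057, -0.0, -0.0]
contact_force: [-0.9, 2.7, 1.9]
opening: 0.118
finger_force: 1.0
```

jog_arm:
  turn:
    - [0,0,0]
    - [0,0,0]
    - [0,0,0]
    - [0,0,0]
    - [0,0,0]
    - [0,0,0]
    - [0,0,0]
    - [0,0,0]
    - [0,0,0]
    - [0,0,0]
    - [0,0,0]
    - [0,0,0]
    - [0,0,0]
    - [0,0,0]
    - [0,0,0]
    - [0,0,0]
    - [0,0,0]
    - [0,0,0]
    - [0,0,0]
    - [0,0,0]
  translation:
    - [0,0,0]
    - [0,0,0]
    - [0,-0.002,0]
    - [0,-0.005,0]
    - [0,-0.01,0]
    - [0,-0.016,0]
    - [0,-0.022,0]
    - [0,-0.028,0]
    - [0,-0.034,0]
    - [0,-0.04,0]
    - [0,-0.046,0]
    - [0,-0.052,0]
    - [0,-0.058,0]
    - [0,-0.064,0]
    - [0,-0.07,0]
    - [0,-0.076,0]
    - [0,-0.082,0]
    - [0,-0.088,0]
    - [0,-0.093,0]
    - [0,-0.096,0]
  grip: [1,1,1,1,1,1,1,1,1,1,1,1,1,1,1,1,1,1,1,1]

```text
clock: 30.5
tool_pos: [0.5207, -0.0913, 0.1466]
eef_rot: [0.998, 0.057, 0.0, 0.001]
contact_force: [2.3, -3.1, -5.7]
opening: 0.116
finger_force: 15.0
```

jog_arm:
  turn:
    - [0,0,0]
    - [0,0,0]
    - [0,0,0]
    - [0,0,0]
    - [0,0,0]
    - [0,0,0]
    - [0,0,0]
    - [0,0,0]
    - [0,0,0]
    - [0,0,0]
    - [0,0,0]
    - [0,0,0]
    - [0,0,0]
    - [0,0,0]
    - [0,0,0]
  translation:
    - [0,-0.003,0]
    - [0,-0.007,0]
    - [0,-0.012,0]
    - [0,-0.016,0]
    - [0,-0.02,0]
    - [0,-0.024,0]
    - [0,-0.028,0]
    - [0,-0.031,0]
    - [0,-0.034,0]
    - [0,-0.036,0]
    - [0,-0.038,0]
    - [0,-0.04,0]
    - [0,-0.0415,0]
    - [0,-0.043,0]
    - [0,-0.0445,0]
  grip: [1,1,1,1,1,1,1,1,1,1,1,1,1,1,1]

```text
clock: 32.38
tool_pos: [0.5158, -0.0475, 0.1466]
eef_rot: [0.998, 0.056, 0.0, 0.001]
contact_force: [4.3, -2.0, -2.8]
opening: 0.111
finger_force: 15.0
```

jog_arm:
  turn:
    - [0,0,0]
    - [0,0,0]
    - [0,0,0]
    - [0,0,0]
    - [0,0,0]
  translation:
    - [0,-0.0012,0]
    - [0,-0.0024,0]
    - [0,-0.0036,0]
    - [0,-0.0048,0]
    - [0,-0.006,0]
  grip: [1,1,1,1,1]

```text
clock: 33.0
tool_pos: [0.5152, -0.0415, 0.1466]
eef_rot: [0.998, 0.056, 0.0, 0.001]
contact_force: [4.4, -2.3, -0.6]
opening: 0.113
finger_force: 15.0
```

jog_arm:
  turn:
    - [0,0,0]
    - [0,0,0]
    - [0,0,0]
    - [0,0,0]
    - [0,0,0]
  translation:
    - [0,-0.0007,0]
    - [0,-0.0014,0]
    - [0,-0.0021,0]
    - [0,-0.0028,0]
    - [0,-0.0035,0]
  grip: [1,1,1,1,1]

```text
clock: 33.62
tool_pos: [0.515, -0.04, 0.1466]
eef_rot: [0.998, 0.056, 0.001, 0.003]
contact_force: [5.6, -6.3, -4.8]
opening: 0.111
finger_force: 15.0
```

jog_arm:
  turn:
    - [0,0,0]
    - [0,0,0]
    - [0,0,0]
    - [0,0,0]
    - [0,0,0]
  translation:
    - [0,-0.0007,0]
    - [0,-0.0014,0]
    - [0,-0.0021,0]
    - [0,-0.0021,0]
    - [0,-0.0021,0]
  grip: [1,1,1,1,1]

```text
clock: 34.25
tool_pos: [0.515, -0.0399, 0.1466]
eef_rot: [0.998, 0.055, 0.001, 0.004]
contact_force: [5.4, -9.7, -7.1]
opening: 0.11
finger_force: 15.0
```

Run:
```python
from h import *
s=r.get_state();print(s['tool_pos'],s['contact_force'],s['moment'],s['opening'])
```

```text
[ 0.515  -0.0399  0.1466] [ 5.4021 -9.7189 -7.0735] [-1.958  -1.1529  0.0526] 0.11024619933959062
```

jog_arm:
  turn:
    - [0,0,0]
    - [0,0,0]
    - [0,0,0]
    - [0,0,0]
    - [0,0,0]
    - [0,0,0]
    - [0,0,0]
    - [0,0,0]
    - [0,0,0]
    - [0,0,0]
  translation:
    - [0,0.001,0]
    - [0,0.002,0]
    - [0,0.002,0]
    - [0,0.002,0]
    - [0,0.002,0]
    - [0,0.002,-0.01]
    - [0,0.002,-0.04]
    - [0,0.002,-0.08]
    - [0,0.002,-0.12]
    - [0,0.002,-0.12]
  grip: [1,1,0.7,0.4,0.2,0,0,0,0,0]

```text
clock: 35.5
tool_pos: [0.5158, -0.0385, 0.2696]
eef_rot: [0.998, 0.056, 0.003, 0.001]
contact_force: [-1.1, -0.6, 0.2]
opening: 0.989
finger_force: 0.0
```

Run:
```python
from h import *
s=r.get_state();print(s['tool_pos'],s['contact_force'])
b=snap('scene');c=snap('side')
for n in('scene','side'): print(n,[[(d['position'],round(d['p'],2)) for d in models.place_of(n,k)[:3]] for k in('door_pull','spool','stored')])
cv2.imwrite('pics/k.png',np.hstack([cv2.resize(b[100:250,70:270],(400,400)),cv2.resize(c[110:270,280:460],(400,400))])[:,:,::-1])
```

```text
[ 0.5158 -0.0385  0.2696] [-1.0631 -0.5729  0.2367]
scene [[([0.5142, -0.0437, 0.1312], 0.64)], [], [([0.3545, -0.1792, 0.0432], 0.96), ([0.4567, 0.0757, 0.0425], 0.71), ([0.7144, -0.2343, 0.0457], 0.6)]]
side [[([0.5185, -0.043, 0.1299], 0.68)], [], [([0.4646, 0.0719, 0.0459], 0.86), ([0.3592, -0.1815, 0.0457], 0.8), ([0.718, -0.2324, 0.0434], 0.68)]]
```

View pics/k.png

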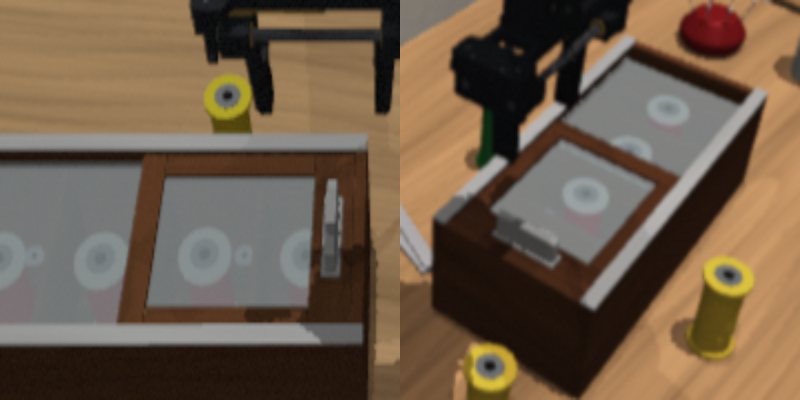

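Both views show the door against the end frame, pull at left px (332,228), with the spools standing under the glass. The networks put the pull about 3 mm short of where the stop was felt, so I give it a gentle push from behind with shut fingers to make sure.

jog_arm:
  turn:
    - [0,0,0]
    - [0,0,0]
    - [0,0,0]
    - [0,0,0]
    - [0,0,0]
    - [0,0,0]
    - [0,0,0]
    - [0,0,0]
    - [0,0,0]
    - [0,0,0]
    - [0,0,0]
  translation:
    - [0,0.02,0]
    - [0,0.04,0]
    - [0,0.04,0]
    - [0,0.04,0]
    - [0,0.04,0]
    - [0,0.04,0.03]
    - [0,0.04,0.07]
    - [0,0.04,0.1]
    - [0,0.04,0.115]
    - [0,0.04,0.12]
    - [0,0.04,0.12]
  grip: [1,1,1,1,1,1,1,1,1,1,1]

```text
clock: 37.28
tool_pos: [0.5195, -0.0779, 0.1471]
eef_rot: [0.998, 0.056, 0.001, 0.001]
contact_force: [0.6, 0.5, 0.1]
opening: 0.005
finger_force: 0.0
```

jog_arm:
  turn:
    - [0,0,0]
    - [0,0,0]
    - [0,0,0]
    - [0,0,0]
    - [0,0,0]
    - [0,0,0]
    - [0,0,0]
    - [0,0,0]
    - [0,0,0]
  translation:
    - [0,-0.002,0]
    - [0,-0.004,0]
    - [0,-0.006,0]
    - [0,-0.008,0]
    - [0,-0.01,0]
    - [0,-0.012,0]
    - [0,-0.014,0]
    - [0,-0.0155,0]
    - [0,-0.0155,0]
  grip: [1,1,1,1,1,1,1,1,1]

```text
clock: 38.4
tool_pos: [0.5173, -0.0622, 0.1465]
eef_rot: [0.998, 0.056, 0.0, 0.001]
contact_force: [1.1, -0.1, 0.3]
opening: 0.008
finger_force: 0.0
```

jog_arm:
  turn:
    - [0,0,0]
    - [0,0,0]
    - [0,0,0]
    - [0,0,0]
    - [0,0,0]
    - [0,0,0]
    - [0,0,0]
  translation:
    - [0,-0.001,0]
    - [0,-0.002,0]
    - [0,-0.003,0]
    - [0,-0.004,0]
    - [0,-0.005,0]
    - [0,-0.005,0]
    - [0,-0.005,0]
  grip: [1,1,1,1,1,1,1]

```text
clock: 39.28
tool_pos: [0.517, -0.0594, 0.1467]
eef_rot: [0.998, 0.056, 0.001, 0.003]
contact_force: [0.8, -5.6, -2.6]
opening: 0.004
finger_force: 2.6
```

jog_arm:
  turn:
    - [0,0,0]
    - [0,0,0]
    - [0,0,0]
    - [0,0,0]
    - [0,0,0]
  translation:
    - [0,-0.001,0]
    - [0,-0.002,0]
    - [0,-0.003,0]
    - [0,-0.003,0]
    - [0,-0.003,0]
  grip: [1,1,1,1,1]

```text
clock: 39.9
tool_pos: [0.5169, -0.0592, 0.1468]
eef_rot: [0.998, 0.055, 0.001, 0.005]
contact_force: [1.4, -11.4, -6.4]
opening: 0.007
finger_force: 5.1
```

At 11 N, well above the sliding friction, the door does not move, so it is against the frame. I back off and clear the case.

jog_arm:
  turn:
    - [0,0,0]
    - [0,0,0]
    - [0,0,0]
    - [0,0,0]
    - [0,0,0]
    - [0,0,0]
    - [0,0,0]
    - [0,0,0]
  translation:
    - [0,0.004,0]
    - [0,0.01,0]
    - [0,0.018,0]
    - [0,0.02,-0.02]
    - [0,0.02,-0.06]
    - [0,0.02,-0.11]
    - [0,0.02,-0.13]
    - [0,0.02,-0.13]
  grip: [1,1,1,1,1,1,1,1]

```text
clock: 40.9
tool_pos: [0.5193, -0.0742, 0.2778]
eef_rot: [0.998, 0.057, 0.002, 0.001]
contact_force: [0.1, 0.0, 0.1]
opening: 0.005
finger_force: 0.0
```

```bash
python3 -c "
from h import *
print(r.get_state()['tool_pos'],r.finish_job())"
```

```text
the job is handed in; nothing more can be done
[ 0.5193 -0.0742  0.2778] None
```

The red spool is standing in its place in the empty compartment and the door is eased fully closed against the frame; I handed the job in at about 41 s with the arm clear, and the hand-in returned no verdict.

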